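Fill the egg cooker and hold its timer dial at the third mark

ROBOT

A 6-joint arm with a two-finger parallel gripper is mounted at the origin on a cart in front of the work surface, level with it; the furniture and walls round the work are solid. World frame = base frame: x ahead of the robot, y to its left, z up, the work surface at z = 0. Lengths are in mm, angles in rad, forces in N, time in s.
With the tool pointing down it reaches from about 325 to 875 mm from the base axis. Payload 4.4 kg.
Tool frame: the origin (TCP) lies on the centre line of the jaws, within the pads' length; the fingertips stand ahead of it and the grasp point (between the pads) lies 6 mm ahead of it (ctrl.tcp_to_tips is the z of the fingertips in the tool frame, in mm); z points along the fingers, y is the direction in which the jaws open and shut (so a half turn about z gives the same grasp; the last joint's range is limited). The gripper opens to 85 mm and grips with 20 to 120 N. Pads are 22 mm wide; open, the fingers measure 114 mm over their backs; the gripper's body (76 mm by 85 mm) begins 54 mm behind the grasp point. The pads swing forward as they close: fully open they stand 13 mm farther back than shut.
Start: joints at [-1.419, 0.207, 1.542, -0, 1.393, -0.15], TCP at [170.9, -549.018, 256.282] pointing down, gripper open.
Joint ranges: [-2.73, 2.73], [-0.86, 2.22], [0.23, 2.46], [-1.11, 4.25], [0.08, 2.63], [-2.82, 2.82]. Speed limits (rad/s): [2.79, 2.79, 3.14, 3.14, 3.14, 3.14].

INTERFACE

Orientations are given as a 3x3 rotation matrix whose columns are the frame's x, y, z axes.
In Python, from plant import ctrl, sensors, optics gives the robot as it stands. Calls block until the motion is done:
- ctrl.move_ptp(position, orientation): joint-space move of the TCP to a pose.
- ctrl.move_l(position, rot=None, vel=150, threshold=None): straight line of the TCP; rot=None keeps the orientation; vel is the mean speed in mm/s. With threshold (N) it stops when the force on the tool has changed by that much, and returns True; else False.
- ctrl.set_joints(angles): joint-space move.
- ctrl.gripper_to(opening, force=None): finger opening in mm; force is the grip in N (None keeps the last); returns when the fingers have stopped.
- ctrl.hold(seconds).
- ctrl.solve_ik(position, orientation): joint angles nearest the present ones, or None.
- sensors.read_state(): the state.
- optics.grab_frame(name): name is "scene" or "top" or "wrist"; returns (picture, depth): 480x640x3 uint8, red, green, blue; 480x640 float32, mm along the optical axis (not along the pixel's ray), 0 where there is no reading.
- optics.camera_params(name): a dict with "mtx" (3x3 intrinsics, pixels), "k1" (the pictures are not rectified: a ray, as slopes to the right and down, at radius r is drawn at 1 + k1 r^2 times it, then the intrinsics apply), "R" (3x3) and "t" (3): a world point X has camera coordinates R X + t; the wrist camera has in their place "T_tool_cam" (4x4, takes a point from camera to tool coordinates, whose origin is the TCP and whose axes are the flange's). Camera axes: x right, y down, z forward; pixel columns grow to the right and rows downward; lengths in mm; the calibration is good to about 2 mm. A picture is of the moment at which its call begins: read the wrist's pose just before it. camera_params takes no time and is no camera call.
A pose or a line that the arm cannot do raises ctrl.MotionError and nothing moves.
- ctrl.finish_job(): hands the job in, once; it reports no verdict.
The state is a dict: "t": time; "q": joint angles; "qvel": joint speeds; "tau": joint torques, N m; "eef_pos": TCP position; "eef_rot": TCP orientation; "force": force on the tool from outside, world axes, zero at the start; "wrist_torque": the same for the moment, N m; "grip_width": finger opening in mm.
Only numpy, scipy, OpenCV 4.12 (cv2) and the standard library are available. Lean on these libraries where they do the work, as an engineer would, in place of code of your own. Each camera call takes 0.05 s, during which the arm holds its last target. There are 200 camera calls.

TASK

Fill the empty pockets of the egg cooker with spare eggs from the wooden rack, one egg in each, set in upright and without dropping any; leave the eggs already in the cooker, the egg left over in the rack and the things standing round about where they are. Then turn the cooker's spring-return timer dial clockwise from off, past the first two bar marks to the third (the dot is off), and hold it there against its spring: finish while still holding the dial at the third mark.

Things in the scene. Friction and masses are not known exactly. Their poses are not given: they have to be found in the camera images.
- cooker: electric egg cooker, fixed: white base 178 (x) x 280 (y) mm, flat top at 40 mm; on it a square aluminium egg tray 166 x 166 mm with its top at 60 mm, centred on this origin and with four round pockets, at x and y = +-38 mm; to the right of the tray (own -y) the timer dial, axis at own x 0, y -140 mm. Origin on the worktop under the middle of the tray; z up
- pocket0 (a point): far left egg pocket of the cooker's tray (seen at yaw 0): round hole 39 mm wide and 14 mm deep; the point is the centre of its floor, 46 mm above the worktop. Holds one egg, upright; two of the four pockets are already taken at the start, which ones varies
- pocket1 (a point): far right egg pocket of the cooker's tray (seen at yaw 0): round hole 39 mm wide and 14 mm deep; the point is the centre of its floor, 46 mm above the worktop. Holds one egg, upright; two of the four pockets are already taken at the start, which ones varies
- pocket2 (a point): near left egg pocket of the cooker's tray (seen at yaw 0): round hole 39 mm wide and 14 mm deep; the point is the centre of its floor, 46 mm above the worktop. Holds one egg, upright; two of the four pockets are already taken at the start, which ones varies
- pocket3 (a point): near right egg pocket of the cooker's tray (seen at yaw 0): round hole 39 mm wide and 14 mm deep; the point is the centre of its floor, 46 mm above the worktop. Holds one egg, upright; two of the four pockets are already taken at the start, which ones varies
- egg_a: hen's egg, rigid, 60 g, 44 mm wide and 57 mm tall, upright, pointed end up; origin at its lowest point, widest 26 mm above that. Already in the cooker, in one of the pockets. Stands 14 mm deep in its hole, so that it is widest 12 mm above the top of tray or rack
- egg_b: hen's egg, rigid, 60 g, 44 mm wide and 57 mm tall, upright, pointed end up; origin at its lowest point, widest 26 mm above that. Already in the cooker, in one of the pockets. Stands 14 mm deep in its hole, so that it is widest 12 mm above the top of tray or rack
- egg_c: hen's egg, rigid, 60 g, 44 mm wide and 57 mm tall, upright, pointed end up; origin at its lowest point, widest 26 mm above that. Spare, in the wooden rack, its foot 16 mm above the worktop. Stands 14 mm deep in its hole, so that it is widest 12 mm above the top of tray or rack
- egg_d: hen's egg, rigid, 60 g, 44 mm wide and 57 mm tall, upright, pointed end up; origin at its lowest point, widest 26 mm above that. Spare, in the wooden rack, its foot 16 mm above the worktop. Stands 14 mm deep in its hole, so that it is widest 12 mm above the top of tray or rack
- egg_e: hen's egg, rigid, 60 g, 44 mm wide and 57 mm tall, upright, pointed end up; origin at its lowest point, widest 26 mm above that. Spare, in the wooden rack, its foot 16 mm above the worktop. Stands 14 mm deep in its hole, so that it is widest 12 mm above the top of tray or rack
- egg_a_mid (a point): centre of egg_a at its widest, 26 mm above its foot
- egg_b_mid (a point): centre of egg_b at its widest, 26 mm above its foot
- egg_c_mid (a point): centre of egg_c at its widest, 26 mm above its foot
- egg_d_mid (a point): centre of egg_d at its widest, 26 mm above its foot
- egg_e_mid (a point): centre of egg_e at its widest, 26 mm above its foot
- rack: fixed wooden egg rack 190 (x) x 62 (y) mm, top 30 mm above the worktop, three holes 39 mm wide and 14 mm deep in a row along its own x at -62, 0 and 62 mm; origin under its centre on the worktop. Holds three spare eggs at the start
- dial (a joint): timer dial, upright axis, radians: 0 = off, grows as it turns clockwise seen from above; marks one to four (and soft detents) at 0.4, 0.8, 1.2 and 1.6, stop at 1.75. A spring turns it back to 0 whenever it is let go (0.06 N m at 0, 0.13 N m at 1.2, detents add +-0.025): no detent keeps it. The cooker's top has a dot at 0 and four short bars at the marks
- dial_grip (a point): point on the dial's axis, 69 mm above the worktop, at the height to grip. The dial is a disc 48 mm wide with an upright grip bar 44 mm long, 11 mm thick, from 49 to 79 mm above the worktop. The point turns with the dial: its x axis runs along the bar and points where the white pointer line points (at 0: to the dot, the cooker's own +x)
- egg_cup: white egg cup 49 mm wide, 52 mm tall, empty, loose, behind the cooker; bystander, origin under its foot
- salt_shaker: glass salt shaker 44 mm wide, 90 mm tall, loose, behind the cooker; bystander, origin under its foot
- jar_d: small lidded jar 44 mm wide, 70 mm tall, loose, behind the rack; bystander, origin under its foot
- pepper_mill: wooden pepper mill 58 mm wide, 170 mm tall, loose, at the back; bystander, origin under its foot
Mind the look-alikes: they are no part of the job. What is shaped like the egg_d but pink or turquoise is not meant.

How it is judged (in metres and radians):
On the way, in this order (a step that is already met when the one before it is completed fails the run):
1. every pocket of the cooker holds an egg, let go, while the dial is still off (distance between any of egg_a, egg_b, egg_c, egg_d, egg_e and pocket0 below 0.009 m and distance between any of egg_a, egg_b, egg_c, egg_d, egg_e and pocket1 below 0.009 m and distance between any of egg_a, egg_b, egg_c, egg_d, egg_e and pocket2 below 0.009 m and distance between any of egg_a, egg_b, egg_c, egg_d, egg_e and pocket3 below 0.009 m and contact force between the fingers and egg_a below 0.1 N and contact force between the fingers and egg_b below 0.1 N and contact force between the fingers and egg_c below 0.1 N and contact force between the fingers and egg_d below 0.1 N and contact force between the fingers and egg_e below 0.1 N and value of joint dial below 0.15 rad), for 0.2 s.
2. the dial is turned to the first mark (value of joint dial above 0.35 rad).
3. the dial is at the third mark, held by the fingers (value of joint dial between 1.05 and 1.35 rad and contact force between the fingers and dial above 0.5 N), for 0.4 s.
At the end, for the whole second after the job is handed in: All four pockets hold an egg (foot within 9 mm of the pocket's floor centre), at rest and not touched by the fingers; one spare stands where it stood in the rack (12 mm); the fingers press on the dial and it stands still at the third mark, between 1.05 and 1.35 rad (all of step 3 and distance between any of egg_a, egg_b, egg_c, egg_d, egg_e and pocket0 below 0.009 m and distance between any of egg_a, egg_b, egg_c, egg_d, egg_e and pocket1 below 0.009 m and distance between any of egg_a, egg_b, egg_c, egg_d, egg_e and pocket2 below 0.009 m and distance between any of egg_a, egg_b, egg_c, egg_d, egg_e and pocket3 below 0.009 m and distance of any of egg_c, egg_d, egg_e from where it was at the start of the episode below 0.012 m and contact force between the fingers and egg_a below 0.1 N and contact force between the fingers and egg_b below 0.1 N and contact force between the fingers and egg_c below 0.1 N and contact force between the fingers and egg_d below 0.1 N and contact force between the fingers and egg_e below 0.1 N and linear speed of each of egg_a, egg_b, egg_c, egg_d, egg_e below 0.02 m/s and velocity of joint dial between -0.1 and 0.1 rad/s); the arm keeps its last pose, push and grip.
It fails at once if an egg falls to the worktop (height (world z) of any of egg_a_mid, egg_b_mid, egg_c_mid, egg_d_mid, egg_e_mid below 0.03 m).
It fails at once if an egg that was already in the cooker is taken out (moved 15 mm) (distance of any of egg_a, egg_b from where it was at the start of the episode above 0.015 m).
It fails at once if a bystander is shifted by 25 mm or tipped over (distance of any of egg_cup, salt_shaker, jar_d, pepper_mill from where it was at the start of the episode above 0.025 m or angle between any of egg_cup, salt_shaker, jar_d, pepper_mill's own z axis and vertical above 0.4 rad).
It also fails if it takes over 72 s, if anything falls off the work surface, if the arm or the gripper's body presses on something with over 40 N, if the wrist force passes 120 N, or if a joint passes its speed limit or range.

## Working session

There is one attempt and no reset: what is moved stays moved. The work goes in short steps, each a Python script; the robot and the scene stay as the last script left them, time stands still between calls to the robot, and variables do not carry over. Pictures are saved under pics/ and viewed, about 8 in all and at most 12, crops included, and the job is handed in when it is done.

```bash
mkdir -p pics; ls
python3 - <<'E'
from plant import ctrl,sensors,optics
import cv2,numpy as np
for n in("top","scene"):
    p,d=optics.grab_frame(n); cv2.imwrite(f"pics/{n}0.png",p[:,:,::-1]); np.savez(f"{n}0.npz",p=p,d=d)
    c=optics.camera_params(n); print(n,c)
print(optics.camera_params("wrist")); print(ctrl.tcp_to_tips, sensors.read_state())
E
```

```text
pics
top {'mtx': array([[584.89751481,   0.        , 321.45808348],
       [  0.        , 584.89751481, 234.20659099],
       [  0.        ,   0.        ,   1.        ]]), 'k1': 0.03136931320354165, 'R': array([[ 0.00131791, -0.99999707, -0.0020289 ],
       [-0.99403577, -0.0010888 , -0.10904908],
       [ 0.10904655,  0.00216052, -0.9940343 ]]), 't': array([  86.181058  ,  571.56882429, 1060.21439178])}
scene {'mtx': array([[558.05690751,   0.        , 320.59570119],
       [  0.        , 558.05690751, 234.25196629],
       [  0.        ,   0.        ,   1.        ]]), 'k1': -0.029826032190049343, 'R': array([[-0.91429306, -0.40503227, -0.00413019],
       [-0.31136056,  0.70929365, -0.63242163],
       [ 0.25908069, -0.57693273, -0.77461334]]), 't': array([543.10345772, 184.35777439, 985.90111667])}
{'mtx': array([[416.97425617,   0.        , 321.71008963],
       [  0.        , 416.97425617, 244.32909546],
       [  0.        ,   0.        ,   1.        ]]), 'k1': -0.061557099531628384, 'T_tool_cam': array([[-1.99696764e-04, -9.49962607e-01, -3.12363580e-01,
         7.99131767e+
[... 339 characters left out ...]
, -4.40756046e-06,
        1.39349852e+00, -1.50472259e-01]), 'qvel': array([-0.0019271 , -0.00224939, -0.0026241 , -0.00143624, -0.0006823 ,
       -0.00010561]), 'tau': array([-9.65373256e-04, -3.84098268e+01, -2.92548162e+01, -2.31399326e-04,
        4.92447551e-03, -6.24380206e-06]), 'eef_pos': array([ 170.79348141, -548.36719375,  255.17458351]), 'eef_rot': array([[ 9.54815352e-01,  2.97199484e-01, -3.32373753e-04],
       [ 2.97199495e-01, -9.54812983e-01,  2.15142156e-03],
       [ 3.22046603e-04, -2.15299165e-03, -9.99997630e-01]]), 'force': array([-0.06286199,  0.0912477 , -0.05641202]), 'wrist_torque': array([-0.02721028,  0.02738   ,  0.01444639]), 'grip_width': 85.46054844658902}
```

View pics/top0.png

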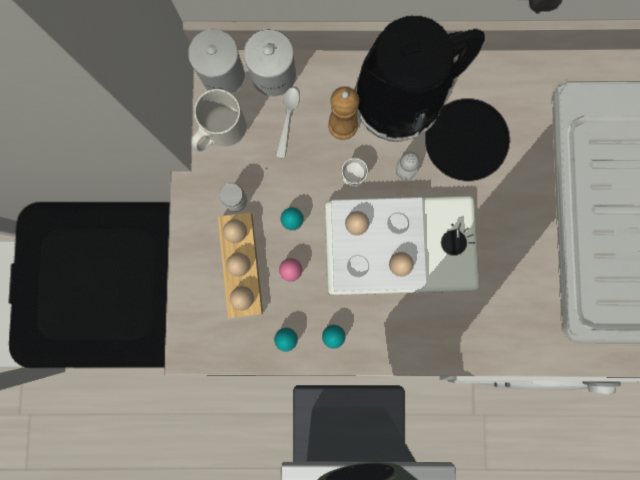

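View pics/scene0.png

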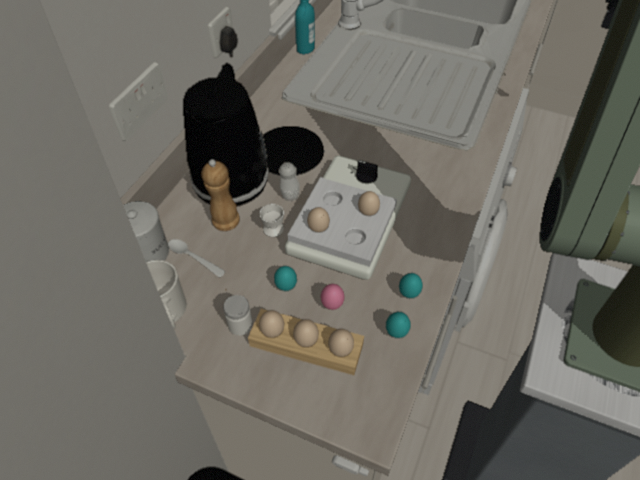

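The top view shows the tray centred near (378,245), with eggs in pocket0 (357,223) and pocket3 (401,264). Pocket1 (399,223) and pocket2 (358,266) are empty. The rack eggs are at (234,231), (237,264) and (241,298), with the jar next to the far one, so I'll take the other two. The dial is at (454,242).

```bash
cat > h.py <<'E'
import numpy as np,cv2
from plant import ctrl,sensors,optics
def cloud(d,c,pose=None):
    """world xyz for every pixel of a depth image"""
    h,w=d.shape; u,v=np.meshgrid(np.arange(w),np.arange(h))
    D=np.array([c["k1"],0,0,0,0.])
    n=cv2.undistortPoints(np.stack([u,v],-1).reshape(-1,1,2).astype(float),c["mtx"],D).reshape(h,w,2)
    P=np.dstack([n*d[...,None],d])
    if pose is None: return (P-c["t"])@c["R"]
    T=c["T_tool_cam"]; return (P@T[:3,:3].T+T[:3,3])@pose[1].T+pose[0]
def egg_fit(P):
    """xy of an upright egg from its upper surface points: widest radius 22, top half ellipsoid 31 tall; fits x,y,zmid"""
    from scipy.optimize import least_squares
    f=lambda p:(np.sqrt(((P[:,:2]-p[:2])**2).sum(1)/22**2+((P[:,2]-p[2])/31)**2)-1)*25
    return least_squares(f,[*P[:,:2].mean(0),P[:,2].max()-31],loss="soft_l1").x
def rot(a):
    """tool down, jaw (tool y) along world direction at angle a"""
    y=np.array([np.cos(a),np.sin(a),0]); z=np.array([0,0,-1.]); return np.c_[np.cross(y,z),y,z]
E
python3 - <<'E'
from h import *
f=np.load("top0.npz"); c=optics.camera_params("top"); W=cloud(f["d"],c); p=f["p"].astype(int)
def reg(u0,v0,u1,v1):
    m=np.zeros(W.shape[:2],bool); m[v0:v1,u0:u1]=1; return m&(f["d"]>0)
def rect(m):
    r=cv2.minAreaRect(W[m][:,:2].astype(np.float32)); return r
z=W[...,2]
m=reg(320,190,430,302)&(z>52)&(z<66); print("tray",rect(m),np.median(z[m]))
m=reg(320,185,490,302)&(z>32)&(z<66); print("base",rect(m),np.median(z[reg(430,250,475,285)]))
m=reg(210,210,270,325)&(z>22)&(z<36); print("rack",rect(m),np.median(z[m]))
print("worktop",np.median(z[reg(270,100,320,150)]),np.median(z[reg(340,310,420,350)]))
for n,(u,v) in dict(p0=(357,222),p3=(401,263),r1=(234,230),r2=(237,263),r3=(241,297)).items():
    m=reg(u-16,v-16,u+16,v+16)&(z>(76 if n[0]=="p" else 46)); print(n,egg_fit(W[m]),m.sum(),z[m].max())
m=reg(435,220,475,262)&(z>65)&(z<90); print("dial bar",rect(m),m.sum(),np.median(z[m]))
E
```

```text
tray ((550.70654296875, -15.808792114257812), (166.34408569335938, 166.21505737304688), 1.7527769804000854) 59.83470132043934
base ((551.6629638671875, -60.11344909667969), (177.12918090820312, 278.5489196777344), 1.7995450496673584) 39.940614622526766
rack ((519.5194091796875, 240.33045959472656), (199.845947265625, 62.79790496826172), 6.698428630828857) 29.841241029263983
worktop 0.15330539376644625 -0.11147813842518334
p0 [587.28172337  23.42687385  71.51383928] 443 106.17115361983774
p3 [513.88442329 -54.87068371  71.64444678] 457 105.82799646561045
r1 [575.98980245 247.30998009  41.47281585] 420 77.29735338197118
r2 [514.55060993 239.74191707  41.52636336] 429 76.23105508375515
r3 [453.08706016 232.49920694  41.31729284] 434 75.65895392018629
dial bar ((554.596435546875, -154.95423889160156), (43.26105499267578, 11.95411205291748), 2.1927490234375) 183 77.74973202159035
```

```bash
cat >> h.py <<'E'
YC=0.0314; C=np.array([550.7,-15.8]); A_R=0.12-np.pi/2; A_C=YC-np.pi/4; A_D=YC-np.pi/2
def own(x,y): return C+np.array([[np.cos(YC),-np.sin(YC)],[np.sin(YC),np.cos(YC)]])@[x,y]
def wcloud():
    s=sensors.read_state(); p,d=optics.grab_frame("wrist")
    return p,d,cloud(d,optics.camera_params("wrist"),(s["eef_pos"],s["eef_rot"]))
def near(W,d,xy,zlo,r=26): return W[(d>0)&(np.hypot(W[...,0]-xy[0],W[...,1]-xy[1])<r)&(W[...,2]>zlo)]
E
python3 - <<'E'
from h import *
q=sensors.read_state()["q"]
for xy,a in(((453,232.5),A_R),(own(38,-38),A_C),(own(-38,38),A_C),(own(0,-140),A_D),(own(0,-140),A_D-1.3)):
    print(xy,ctrl.solve_ik([*xy,100],rot(a)))
r3=np.array([453.1,232.5])
ctrl.move_ptp([*r3,230],rot(A_R)); ctrl.gripper_to(70,25); print(ctrl.tcp_to_tips)
p,d,W=wcloud(); cv2.imwrite("pics/w1.png",p[:,:,::-1])
for xy in(r3,(514.55,239.74)): P=near(W,d,xy,46); print(egg_fit(P),len(P),P[:,2].max())
print(sensors.read_state()["eef_pos"],sensors.read_state()["t"])
E
```

```text
(453, 232.5) [ 3.04076672e-01  2.58781554e-01  1.83627929e+00 -4.44089210e-16
  1.04653181e+00  1.75487300e+00]
[589.87427223 -52.58826436] [-2.34991047e-01  4.11495214e-01  1.62573054e+00 -4.44089210e-16
  1.10436690e+00  5.19007116e-01]
[511.52572777  20.98826436] [-1.28171976e-01  2.63990443e-01  1.82948230e+00 -4.44089210e-16
  1.04811991e+00  6.25826187e-01]
[ 555.09527766 -155.73098847] [-4.23595830e-01  3.82960512e-01  1.66675998e+00 -4.44089210e-16
  1.09187216e+00  1.11580050e+00]
[ 555.09527766 -155.73098847] [-4.23595830e-01  3.82960512e-01  1.66675998e+00 -4.44089210e-16
  1.09187216e+00  2.41580050e+00]
25.0
[464.0178042  233.63240333 250.07961447] 7454 290.8457587579533
[515.19795737 238.59567926  40.5044551 ] 2985 72.86575624490226
[453.22290948 232.3080979  230.00974199] 3.3833
```

View pics/w1.png

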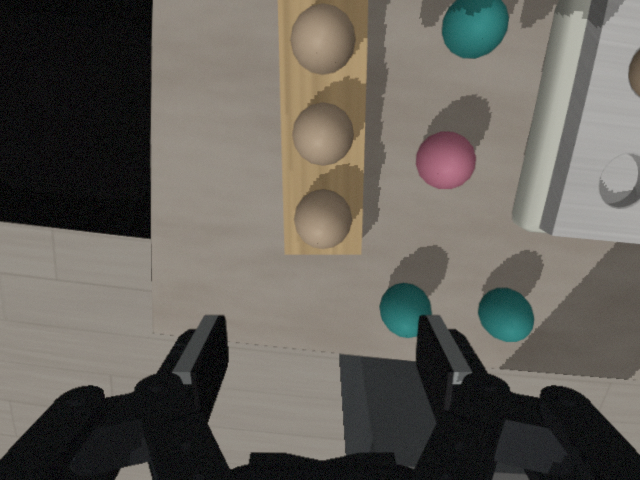

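The wrist view shows the rack eggs at (323,218), (323,133) and (323,40). It agrees with the top camera to about 1 mm, and the teal and pink look-alikes are clear of the finger path. Next I pick the near egg.

```bash
cat >> h.py <<'E'
def pick(xy):
    ctrl.move_ptp([*xy,130],rot(A_R)); ctrl.gripper_to(66,25)
    print("contact",ctrl.move_l([*xy,57.5],vel=80,threshold=6)); print(sensors.read_state()["eef_pos"])
    ctrl.gripper_to(30,25); s=sensors.read_state(); print("w",s["grip_width"],"f",s["force"])
    ctrl.move_l([*xy,150],vel=80); ctrl.hold(.2); s=sensors.read_state(); print("lifted w",s["grip_width"],"f",s["force"],"t",s["t"])
E
python3 - <<'E'
from h import *
pick(np.array([453.3,232.0]))
p,d,W=wcloud(); cv2.imwrite("pics/w2.png",p[:,:,::-1])
E
```

```text
contact False
[453.87145851 232.19739473  58.02540299]
w 42.17870541732998 f [-0.01125383  0.06455235  2.52424857]
lifted w 42.41175960915202 f [ 0.12058406  0.31614417 -0.25858963] t 6.975
```

View pics/w2.png

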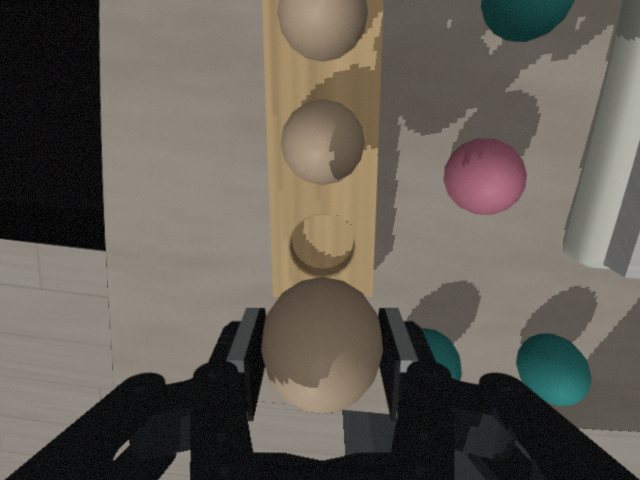

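The egg is held upright in the jaws at (322,345), its hole is empty, and the other two eggs haven't moved. I'll place it in pocket2.

```bash
cat >> h.py <<'E'
def place(xy):
    ctrl.move_ptp([*xy,165],rot(A_C)); ctrl.move_l([*xy,100],vel=100)
    hit=ctrl.move_l([*xy,86.5],vel=25,threshold=4); s=sensors.read_state(); print("hit",hit,s["eef_pos"],s["force"])
    ctrl.gripper_to(52); ctrl.gripper_to(66); ctrl.hold(.2); ctrl.move_l([*xy,170],vel=150)
    print(sensors.read_state()["force"],sensors.read_state()["t"])
E
python3 - <<'E'
from h import *
place(own(-38,38))
ctrl.move_ptp([514.9,239.2,170],rot(A_R))
p,d=optics.grab_frame("top"); cv2.imwrite("pics/t1.png",cv2.resize(p[180:320,200:500,::-1],None,fx=2.6,fy=2.6)); W=cloud(d,optics.camera_params("top"))
for n,xy,z in(("p0",own(38,38),76),("p2",own(-38,38),76),("p3",own(-38,-38),76)): P=near(W,d,xy,z); print(n,egg_fit(P),own(-38,38))
E
```

```text
hit True [511.6863313   20.97591462  88.26040331] [-0.80095097  0.14157359  4.08715413]
[-0.38127246 -0.18335441 -0.37060311] 10.8167
p0 [587.35118746  23.43070564  71.57060584] [511.52572777  20.98826436]
p2 [510.57525942  21.6944581   71.44331935] [511.52572777  20.98826436]
p3 [513.73427603 -54.80209365  71.65179792] [511.52572777  20.98826436]
```

View pics/t1.png

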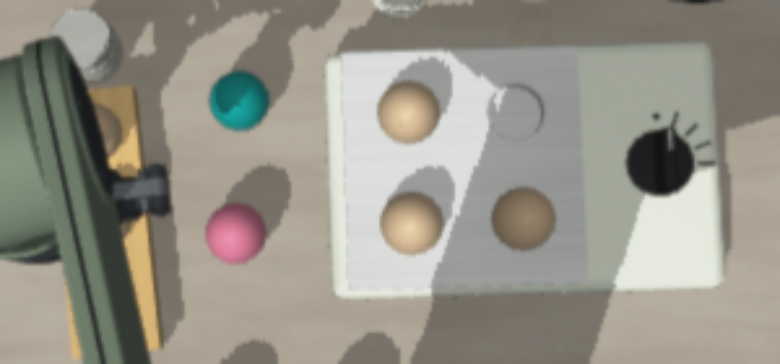

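Pocket2 is filled: the crop shows the egg at (410,223), mid height 71.4 and about 1 mm from nominal. Only pocket1, at (517,112), is still empty. Second egg next.

```bash
python3 - <<'E'
from h import *
pick(np.array([514.7,239.3]))
p,d,W=wcloud(); cv2.imwrite("pics/w3.png",p[:,:,::-1])
place(own(38,-38))
D=own(0,-140)
ctrl.move_ptp([*D,190],rot(A_D))
p,d,W=wcloud(); cv2.imwrite("pics/w4.png",p[:,:,::-1])
m=(d>0)&(np.abs(W[...,2]-79)<5)&(np.hypot(W[...,0]-D[0],W[...,1]-D[1])<32); r=cv2.minAreaRect(W[m][:,:2].astype(np.float32)); print("bar",r,m.sum(),D)
P=near(W,d,own(38,-38),76); print(len(P) and (egg_fit(P),own(38,-38)))
E
python3 -c "
import cv2,numpy as np
a=cv2.imread('pics/w3.png');b=cv2.imread('pics/w4.png')
cv2.imwrite('pics/c34.png',cv2.resize(np.hstack([a,b]),(800,300),interpolation=cv2.INTER_AREA))"
```

```text
contact False
[515.31247794 239.47384888  58.07877592]
w 42.23808432158996 f [0.3421628  0.01532095 2.71573888]
lifted w 42.45031531330801 f [ 1.08273367 -0.00882836 -0.93684227] t 15.2917
hit True [590.05851438 -52.63761374  88.38974887] [0.46528708 0.55402361 3.56490651]
[ 0.42907257  0.37981323 -0.62595212] 19.2417
bar ((556.4370727539062, -156.95477294921875), (43.21478271484375, 10.818964004516602), 1.5764628648757935) 1330 [ 555.09527766 -155.73098847]
(array([590.00822385, -53.06990299,  70.50784016]), array([589.87427223, -52.58826436]))
```

View pics/c34.png

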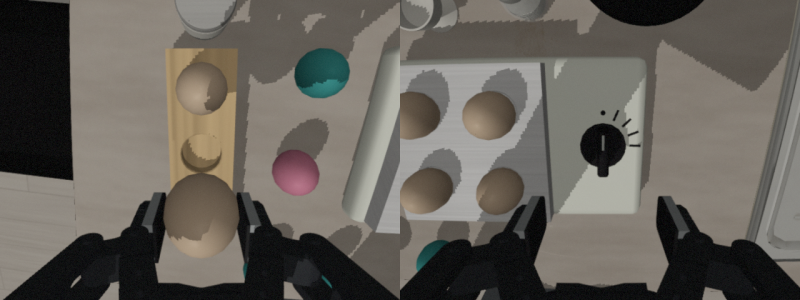

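All four pockets now hold eggs (right half of the picture), and one egg is left in the rack. The dial at (603,145) points to the dot. Now the dial.

Run:
```python
from h import *
D=np.array([555.7,-156.3])
ctrl.gripper_to(45,40); ctrl.move_ptp([*D,130],rot(A_D))
print("contact",ctrl.move_l([*D,78],vel=60,threshold=6),sensors.read_state()["eef_pos"])
ctrl.gripper_to(0,80); s=sensors.read_state(); print("w",s["grip_width"],s["force"],s["wrist_torque"])
for a in np.linspace(0,1.21,7)[1:]:
    ctrl.move_l([*D,78],rot(A_D-a),vel=30); s=sensors.read_state(); y=s["eef_rot"][:,1]
    print(round(a,2),A_D-np.arctan2(y[1],y[0]),s["grip_width"],s["force"].round(1),s["wrist_torque"].round(3),s["t"])
ctrl.hold(.6); s=sensors.read_state(); y=s["eef_rot"][:,1]; print(A_D-np.arctan2(y[1],y[0]),s["eef_pos"],s["force"],s["wrist_torque"],s["t"])
p,d,W=wcloud(); cv2.imwrite("pics/w5.png",p[:,:,::-1])
p,d=optics.grab_frame("top"); cv2.imwrite("pics/t2.png",p[:,:,::-1])
s,_=optics.grab_frame("scene"); cv2.imwrite("pics/s2.png",cv2.resize(np.hstack([s[130:400,220:430,::-1],p[140:410,200:490,::-1]]),None,fx=1.6,fy=1.6))
W=cloud(d,optics.camera_params("top")); P=near(W,d,(576,247.3),46); print("spare",len(P),egg_fit(P))
```

```text
contact False [ 556.08339115 -156.48145656   78.36531089]
w 9.777159033716375 [-1.08546368e+00 -4.09370359e-04  3.87792509e+00] [-0.03878131  0.14644319 -0.01662599]
0.2 0.1988305524177778 9.133666591997457 [-0.9 -0.1  5.7] [0.052 0.252 0.079] 22.3833
0.4 0.40061379648003737 9.656116875448275 [-1.2  0.6  5.6] [0.105 0.2   0.037] 22.7333
0.6 0.6022711312809625 9.456656293668413 [-1.3 -0.5  5.4] [0.071 0.248 0.02 ] 23.0833
0.81 0.8039292166674978 9.98137643777516 [-0.8 -0.2  5.8] [0.058 0.279 0.151] 23.4333
1.01 1.0055401994513278 9.293158403526705 [-1.1  0.   5.4] [0.026 0.179 0.125] 23.7833
1.21 1.2071326501042692 9.528633473915395 [-2.6 -0.4  4.6] [0.101 0.226 0.125] 24.1333
1.2069547334285815 [ 556.11648415 -156.42686055   78.6549303 ] [-0.82720293  1.00235292  5.40514997] [0.02282178 0.17137302 0.17038605] 24.7333
spare 420 [576.08738431 247.27061383  41.47949043]
```

View pics/w5.png

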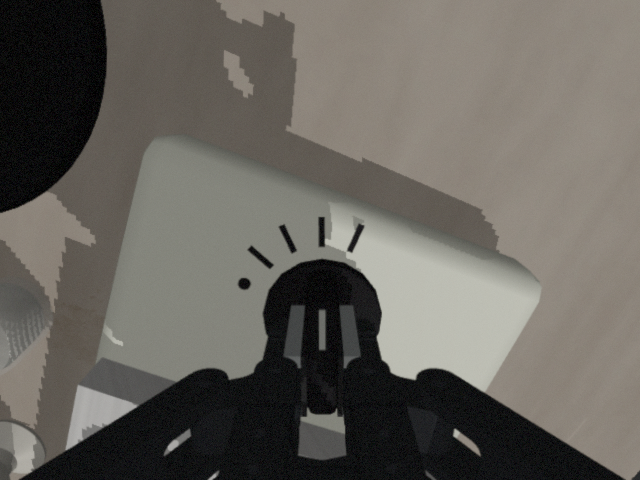

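View pics/s2.png

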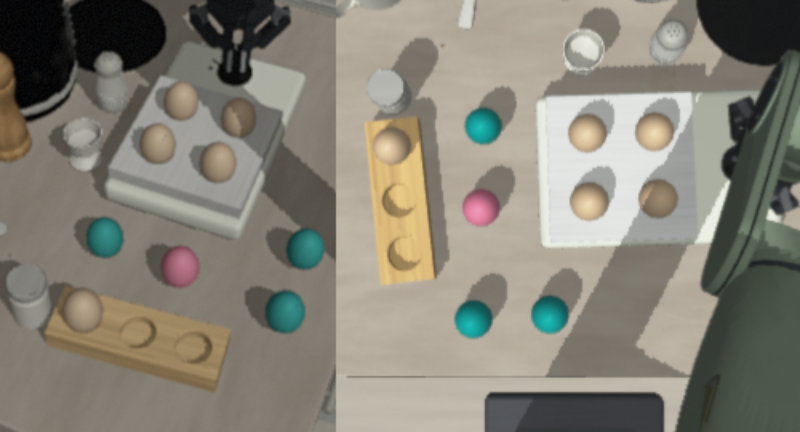

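The pointer line at (322,330) lines up with the third bar at (321,232). The jaws hold the bar, all four pockets are full, and the spare and bystanders haven't moved. Handing in.

```bash
python3 -c "
from h import *
ctrl.finish_job()"
```

```text
the job is handed in; nothing more can be done
```

The job is handed in. I moved the near and middle spare eggs from the rack into the two empty pockets, pocket2 and pocket1. I then gripped the dial's bar at 80 N, turned it clockwise to the third mark and held it there. The handover gives no verdict, so these are my own last checks:

- **Eggs in the cooker:** All four pockets hold an upright egg. The two I placed measured about 1 mm or less from their pocket centres, at the right height.
- **Egg left in the rack:** It moved about 0.1 mm from where it started.
- **Bystanders:** In the final picture none looked shifted or tipped. I did not measure them.
- **Dial:** The jaws had turned 1.207 rad and were steady, and the pointer lined up with the third bar in the wrist picture.
- **Time:** The clock read about 25 s of the 72 s allowed.

Two small disagreements:
- **Dial position:** The top and wrist cameras differed by about 2 mm, within calibration, so I gripped between the two readings.
- **Grip width:** It read about 42 mm on the 44 mm eggs and 9–10 mm on the 11 mm bar. It seems to read slightly low.

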